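# Load the bobbin rack past the drop gate

## Robot

A 7-joint arm with a two-finger parallel gripper is mounted at the origin on the work surface. World frame = base frame: x ahead of the robot, y to its left, z up, the work surface at z = 0. Lengths are in m, angles in degrees, forces in N, time in s.
With the tool pointing down it reaches from about 0.4 to 0.875 m from the base axis. Payload 19.3 kg.
Tool frame: the origin (TCP) lies at the very end of the fingers, on their centre line; the grasp point (between the pads) lies arm.tcp_to_grasp behind it (arm.tcp_to_grasp is the distance from the TCP to the grasp point, in m); z points along the fingers, y is the line along which they close (so a half turn about z gives the same grasp; the last joint's range is limited). The gripper opens to 85 mm and grips with 20 to 120 N. Pads are 22 mm wide; open, the fingers measure 114 mm over their backs; the gripper's body (76 mm by 85 mm) begins 54 mm behind the grasp point. The pads swing forward as they close: fully open they stand 13 mm farther back than shut.
Start: joints at [59.691, 29.874, -2.08, 91.645, 1.215, 58.505, -6.463], TCP at [0.277, -0.56, 0.231] pointing down, gripper open.
Joint ranges: [-166.77, 166.77], [-17.47, 122.26], [-85.68, 81.53], [9.62, 139.38], [-72.42, 252.41], [9.2, 110.78], [-144.41, 144.41]. Speed limits (degrees/s): [108.29, 108.29, 136.94, 136.94, 172.46, 172.46, 172.46].

## Interface

Orientations are given as [roll, pitch, yaw] about the fixed x, y, z axes, in that order (R = Rz(yaw) Ry(pitch) Rx(roll)).
In Python, from rig import arm gives the robot as it stands. The module is installed in compiled form; this text tells all that it offers. Calls block until the motion is done:
- arm.movep(position, orientation): joint-space move of the TCP to a pose.
- arm.line_to(position, ori=None, v=0.15, stop_force=None): straight line of the TCP; ori=None keeps the orientation; v is the mean speed in m/s. With stop_force (N) it stops when the force on the tool has changed by that much, and returns True; else False.
- arm.move_j(angles): joint-space move.
- arm.gripper_to(opening, grasp_force=None): finger opening in m; grasp_force is the grip in N (None keeps the last); returns when the fingers have stopped.
- arm.pause(seconds).
- arm.ik(position, orientation): joint angles nearest the present ones, or None.
- arm.sense(): the state.
- arm.capture(name): name is "scene" or "top" or "wrist"; returns a dict with "img" (384x512x3 uint8, red, green, blue), "mtx" (3x3 intrinsics, pixels), "extrinsics" (4x4, takes a point from world to camera coordinates); the wrist camera has in their place "hand_eye" (4x4, takes a point from camera to tool coordinates, whose origin is the TCP and whose axes are the flange's). Camera axes: x right, y down, z forward; pixel columns grow to the right and rows downward; lengths in m; the calibration is good to about 2 mm. The wrist camera is an equidistant fisheye: a pixel r from the principal point sees the ray r / f radians off the axis. A picture is of the moment at which its call begins: read the wrist's pose just before it. There is no depth.
A pose or a line that the arm cannot do raises arm.MotionError and nothing moves.
- arm.finish_job(): hands the job in; it is judged then, once.
The state is a dict: "time": time; "q": joint angles; "joint_vel": joint speeds; "joint_torque": joint torques, N m; "eef_pos": TCP position; "tcp_rot": TCP orientation; "ft_force": force on the tool from outside, world axes, zero at the start; "moment": the same for the moment, N m; "grip_width": finger opening in m; "gripper_force": force on a finger pad.
Only numpy, scipy, OpenCV 4.12 (cv2) and the standard library are available. Lean on these libraries where they do the work, as an engineer would, in place of code of your own. Each camera call takes 0.05 s, during which the arm holds its last target. There are 200 camera calls.

## Task

Load the bobbin rack into the bay at the end of the chute: press the gate's long treadle down with one fingertip to hold the gate up and, while holding it, push the rack with the other finger on its upright push plate, under the raised gate, until its nose is against the end stop. The gate must never drop or drag on the rack, and the rack is only pushed, never gripped or lifted. Then let the gate fall shut behind the bobbins, and leave everything else on the table where it stands.

Things in the scene. Friction and masses are not known exactly. Their poses are not given: they have to be found in the camera images.
- chute: Fixed straight aluminium chute, open above. Origin on the table under the gate, on the centre line; x = push direction, y to its left, z up. Runs from x = -290 to +112 mm, floor top z = 4 mm; side walls' inner faces at y = +-34 mm, 4 mm thick, 30 mm high. Yaw within 17 degrees of the robot's +y direction. Two 53 mm high hinge posts outside the right wall at x = -283 and +24, y = -41 to -55 mm.
- end_stop (a point): Foot of the end stop's face, on the chute's centre line and floor: chute x = +100, z = +4 mm. The stop is 40 mm high.
- gate (a joint): Gate hinge angle, rad: 0 shut (as at the start), 0.75 fully open; a spring shuts it. The hinge line lies along the chute at chute y = -50, z = 45 mm, with the treadle on its right and the gate's arm and blade on its left. Pressing the treadle down along its middle line with 4 to 10 N opens the gate. Above 0.36 the blade clears the rack's bobbin part.
- treadle_mid (a point): Middle of the top face of the treadle (moves with the gate): chute x = -162, y = -80, z = +50 mm when shut. The treadle is a flat steel plate, 220 mm along the chute (x = -272 to -52) and 52 mm across (y = -54 to -106 mm). Pressed, it slopes down outwards: at 0.55 rad its top, 35 mm out from the hinge, is 31 mm above the table.
- blade_foot (a point): Middle of the gate blade's lower edge (moves with the gate): chute x = 0, y = +10, z = +16 mm when shut. The blade is 6 mm thick, y = -10 to +30 mm, and hangs from an arm (16 mm wide, top at z = 53 mm) that crosses the chute at x = 0 to y = +34 mm. Raised fully, the arm's end stands 110 mm above the table.
- rack: White plastic bobbin rack, 0.25 to 0.5 kg, loose on the chute's floor. Origin under the middle of the bobbin part, x forward. Bobbin part: tray 80 mm long (nose at x = +40), 64 wide, 24 high. Behind it a neck 30 mm wide, 6 high leads to the push plate. Starts with its nose 15 to 60 mm before the gate; home, its origin is 60 mm past the gate, which shuts over the neck without touching it.
- push_plate (a point): Middle of the rear face of the rack's upright push plate (56 mm wide, 56 high, 8 thick): rack x = -138, z = +28 mm.
- weight: Bystander: steel pattern weight with a knob, 44 mm across, 52 mm high; origin under its centre.
- spool: Bystander: grey thread spool standing upright, 38 mm across, 50 mm high; origin under its centre.
- tape: Bystander: roll of paper tape lying flat, 84 mm across, 22 mm high; origin under its centre.
- jar: Bystander: small glass jar with a white cap, 52 mm across, 55 mm high; origin under its centre.
- eraser: Bystander: white eraser block, 50 x 22 x 13 mm; origin under its centre.
- cone: Bystander: paper thread cone, 60 mm across, 100 mm high; origin under its centre.
- pincup: Bystander: white ceramic pin cup, 72 mm across, 45 mm high; origin under its centre.
There are look-alikes about, which are no part of the job. Several things have the shape of the rack; the one meant has the colours described above.

How it is judged:
By the outcome, as a careful person would: the job done as asked, in the order asked, and still so for the second after the job is handed in, with the robot touching nothing.
It also fails if it takes over 43 s, if anything falls off the work surface, if the arm or the gripper's body presses on something with over 40 N, if the wrist force passes 120 N, or if a joint passes its speed limit or range.

## Working session

There is one attempt and no reset: what is moved stays moved. The work goes in short steps, each a Python script; the robot and the scene stay as the last script left them, time stands still between calls to the robot, and variables do not carry over. Pictures are saved under pics/ and viewed, at most 10 in all, crops included, and the job is handed in when it is done.

```bash
mkdir -p pics; python3 - <<'E'
from rig import arm
import cv2,numpy as np,pickle
d={n:arm.capture(n) for n in("scene","top")}
pickle.dump(d,open("cap.pkl","wb"))
for n in d: cv2.imwrite(f"pics/{n}.png",cv2.resize(d[n]["img"][:,:,::-1],(800,600),interpolation=cv2.INTER_CUBIC)); print(n,d[n]["mtx"].tolist(),np.round(d[n]["extrinsics"],3).tolist())
s=arm.sense();print(s["eef_pos"],s["tcp_rot"],s["grip_width"],s["time"],arm.tcp_to_grasp)
E
```

```text
scene [[375.6609766986698, 0.0, 250.36820151159424], [0.0, 375.6609766986698, 191.06678539683853], [0.0, 0.0, 1.0]] [[0.604, 0.797, 0.012, -0.31], [0.471, -0.345, -0.812, -0.156], [-0.643, 0.496, -0.583, 1.361], [0.0, 0.0, 0.0, 1.0]]
top [[362.9250782834566, 0.0, 257.7010751030398], [0.0, 362.9250782834566, 193.56643195669398], [0.0, 0.0, 1.0]] [[-0.016, -1.0, 0.003, 0.011], [-0.983, 0.016, -0.182, 0.473], [0.182, -0.006, -0.983, 1.015], [0.0, 0.0, 0.0, 1.0]]
[ 0.27663814 -0.56008711  0.23077368] [-1.79938539e+02  3.09106781e-03  2.62878385e+01] 0.08566818332410005 0.1 0.0187
```

View pics/top.png

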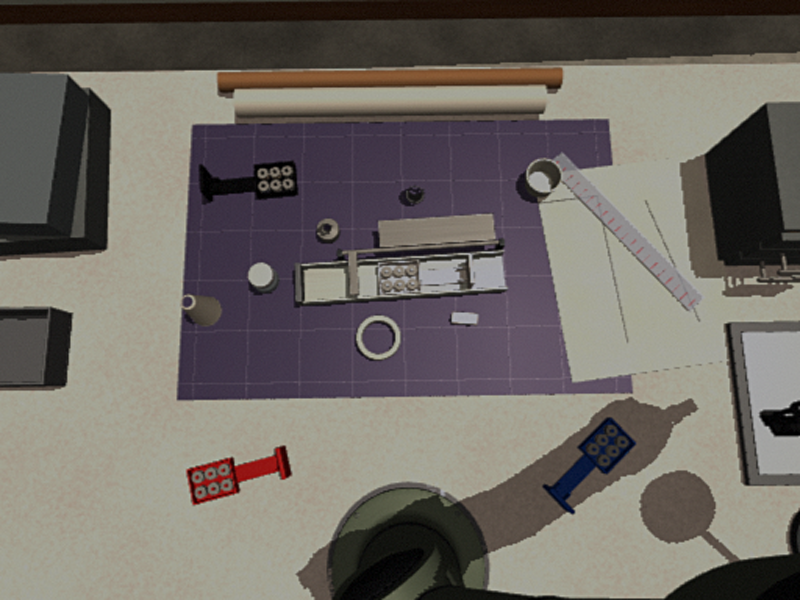

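View pics/scene.png

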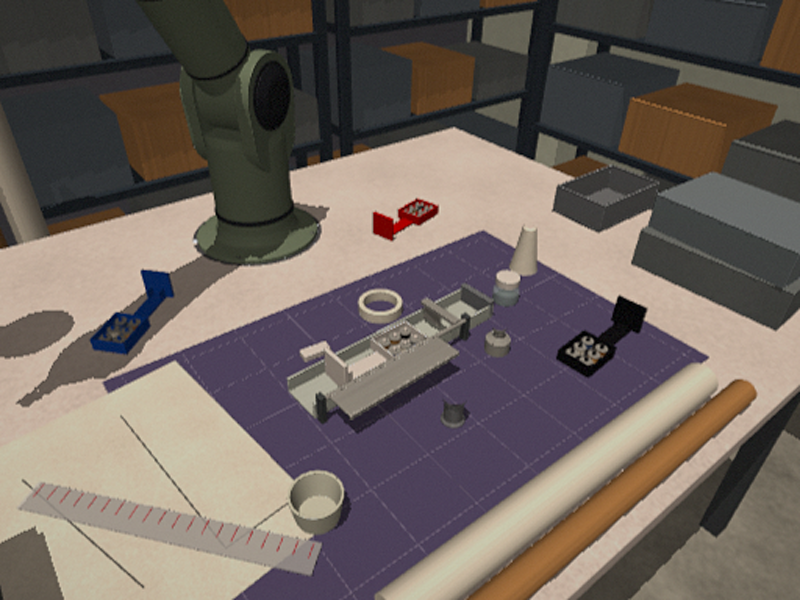

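Top view: the chute runs from its entry at about (505,275) to its end at (297,285), with the treadle on its far side at (437,232). Rack candidates are white in the chute with bobbins at (398,278) and plate at (463,272), black (250,180), red (235,475) and blue (595,460). Only the white one fits the description. I'll confirm it in an enlarged crop.

```bash
cat > h.py <<'E'
import numpy as np,cv2
def ray(c,uv):
    E=np.array(c["extrinsics"]);R,t=E[:3,:3],E[:3,3]
    d=np.linalg.inv(c["mtx"])@np.array([uv[0],uv[1],1.]); return -R.T@t,R.T@d
def onplane(c,uv,z):
    o,d=ray(c,uv);return o+d*(z-o[2])/d[2]
def proj(c,P):
    E=np.array(c["extrinsics"]);p=(E[:3,:3]@np.atleast_2d(P).T).T+E[:3,3];p=p@np.array(c["mtx"]).T;return p[:,:2]/p[:,2:]
E
python3 - <<'E'
import cv2,pickle,numpy as np
d=pickle.load(open("cap.pkl","rb"));im=d["top"]["img"][:,:,::-1]
c=im[125:205,180:335]; c=cv2.resize(c,(775,400),interpolation=cv2.INTER_CUBIC)
c=cv2.convertScaleAbs(c,alpha=1.3,beta=10)
cv2.imwrite("pics/topcrop.png",c)
E
```

```text
(no output)
```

View pics/topcrop.png

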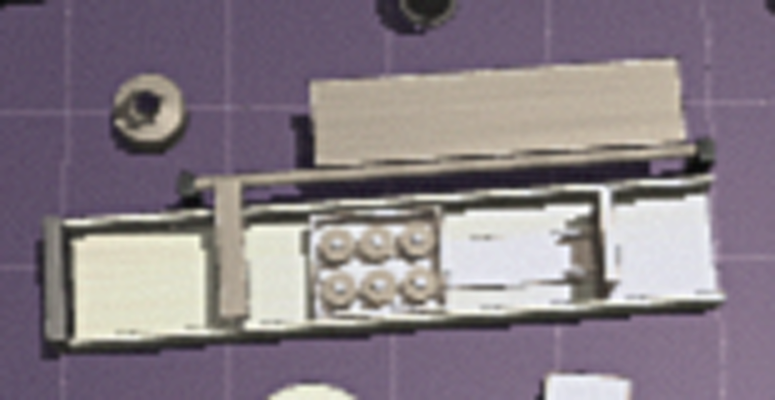

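The crop confirms the white rack lies in the chute, with bobbins near (378,265) and plate top near (605,240). Treadle corners are (310,82), (676,60), (684,138) and (315,165), post tops (705,150) and (187,183), and arm end (233,319). Next I'll fit the chute pose.

```bash
python3 - <<'E'
import pickle,numpy as np
from h import *
d=pickle.load(open("cap.pkl","rb"));c=d["top"]
L=[((310,82),(-52,-106,50)),((676,60),(-272,-106,50)),((684,138),(-272,-54,50)),((315,165),(-52,-54,50)),
((705,150),(-283,-48,53)),((187,183),(24,-48,53)),((233,319),(0,34,53)),((712,180),(-290,-38,30)),((722,298),(-290,38,30))]
px=lambda U:(180+(U[0]+.5)/5-.5,125+(U[1]+.5)/5-.5)
W=np.array([onplane(c,px(U),P[2]/1e3)[:2] for U,P in L]);M=np.array([P[:2] for _,P in L])/1e3
w=W-W.mean(0);m=M-M.mean(0)
a=np.arctan2((m[:,0]*w[:,1]-m[:,1]*w[:,0]).sum(),(m*w).sum())
R=np.array([[np.cos(a),-np.sin(a)],[np.sin(a),np.cos(a)]]);t=W.mean(0)-R@M.mean(0)
print("yaw",np.degrees(a),"t",t);print(np.round((W-M@R.T-t)@R*1e3,1).tolist())
inv=lambda p:np.round(R.T@(p[:2]-t)*1e3,1)
for n,U,z in [("plate top rear r",(603,188),60),("plate rear l",(614,292),60),("tray nose r",(310,215),28),("nose l",(316,318),28),("spool",(150,110),50),("weight",(425,5),40)]:
  print(n,inv(onplane(c,px(U),z/1e3)))
np.savez("pose.npz",a=a,t=t)
E
```

```text
yaw 92.89713356139623 t [0.52302709 0.0956419 ]
[[-0.7, -0.1], [0.4, 0.6], [0.2, -2.9], [-0.7, -0.8], [0.2, 0.2], [-1.1, 0.1], [0.2, 1.3], [0.1, 2.5], [1.4, -0.9]]
plate top rear r [-219.7  -26.9]
plate rear l [-220.6   35.4]
tray nose r [-47.4 -30.3]
nose l [-47.2  32.8]
spool [ 43.1 -95. ]
weight [-125.  -153.6]
```

```bash
cat >> h.py <<'E'
_p=np.load("pose.npz");A=float(_p["a"]);T=_p["t"];RC=np.array([[np.cos(A),-np.sin(A)],[np.sin(A),np.cos(A)]])
YAW=np.degrees(A)
def w(x,y,z):
    "chute mm -> world m"
    return [*(RC@np.array([x,y])/1e3+T),z/1e3]
def ch(p): return np.round([*(RC.T@(np.array(p[:2])-T)*1e3),p[2]*1e3],1)
E
python3 - <<'E'
from rig import arm
from h import *
ok={}
for yaw in (YAW,YAW-180):
    ok[yaw]=[arm.ik(w(x,-42.5,z),[180,0,yaw]) for x,z in((-246,190),(-246,40),(-160,40),(-85,40))]
    print(yaw,[None if q is None else np.round(q,0).tolist() for q in ok[yaw]])
yaw=next(y for y in ok if all(q is not None for q in ok[y])); print("use",yaw)
open("yaw.txt","w").write(str(yaw))
arm.gripper_to(0.070)
arm.movep(w(-246,-42.5,190),[180,0,yaw])
s=arm.sense();print(ch(s["eef_pos"]),s["tcp_rot"],s["grip_width"],s["time"],s["ft_force"])
c=arm.capture("wrist");print(c["mtx"],np.round(c["hand_eye"],3))
cv2.imwrite("pics/wrist1.png",cv2.resize(c["img"][:,:,::-1],(800,600),interpolation=cv2.INTER_CUBIC))
E
```

```text
92.89713356139623 [[25.0, 31.0, -24.0, 98.0, 15.0, 54.0, -1.0], [21.0, 43.0, -18.0, 103.0, 20.0, 38.0, -6.0], [17.0, 42.0, -24.0, 105.0, 27.0, 38.0, -20.0], [11.0, 42.0, -26.0, 106.0, 29.0, 38.0, -30.0]]
-87.10286643860377 [[-18.0, 36.0, 41.0, 100.0, -28.0, 54.0, -143.0], [-7.0, 45.0, 23.0, 104.0, -28.0, 37.0, -144.0], [-20.0, 46.0, 30.0, 108.0, -37.0, 37.0, -144.0], [-32.0, 48.0, 37.0, 109.0, -45.0, 39.0, -144.0]]
use 92.89713356139623
[-247.5  -42.1  190. ] [-1.79990046e+02  3.41765109e-02  9.27559023e+01] 0.06998207186354814 2.2667 [-0.25527256 -0.6305237  -0.17062933]
[[297.31863964   0.         252.64027455]
 [  0.         297.31863964 186.25353209]
 [  0.           0.           1.        ]] [[ 0.    -0.949 -0.314  0.081]
 [ 1.     0.    -0.    -0.   ]
 [ 0.    -0.314  0.949 -0.143]
 [ 0.     0.     0.     1.   ]]
```

View pics/wrist1.png

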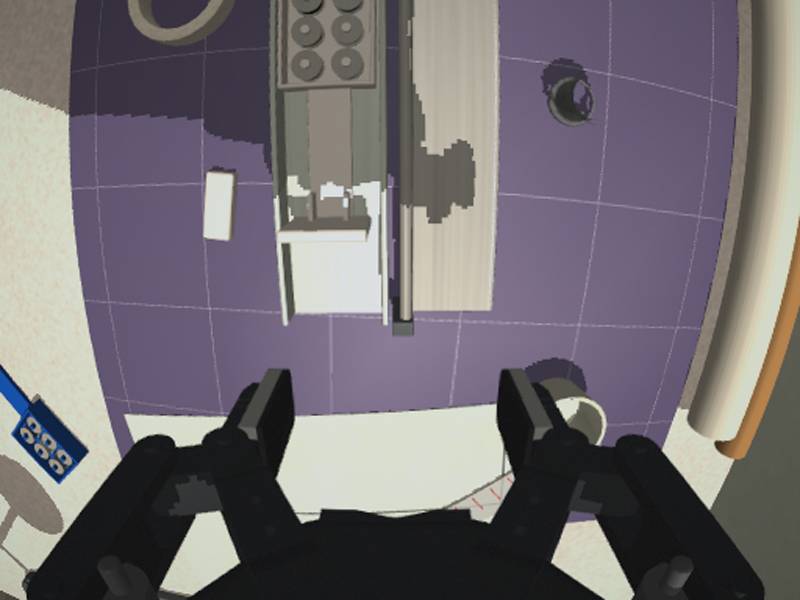

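The wrist view shows the plate's rear top edge from (282,241) to (367,238), the treadle's rear corners at (410,311) and (492,310), and wall ends at (288,324) and (386,324). I'll check these against the fit.

```bash
python3 - <<'E'
from rig import arm
from h import *
from scipy.spatial.transform import Rotation as Ro
s=arm.sense();c=arm.capture("wrist");print(ch(s["eef_pos"]),s["ft_force"])
R=Ro.from_euler("xyz",s["tcp_rot"],degrees=True).as_matrix();H=np.array(c["hand_eye"]);K=c["mtx"]
def pt(U,z):
    u=np.array([(U[0]+.5)*.64-.5,(U[1]+.5)*.64-.5]);d=(u-K[:2,2])/K[0,0];th=np.linalg.norm(d)
    v=np.array([*(d/th*np.sin(th)),np.cos(th)]);v=R@H[:3,:3]@v;o=s["eef_pos"]+R@H[:3,3]
    return ch(o+v*(z/1e3-o[2])/v[2])
for n,U,z in [("plate l",(282,241),60),("plate r",(367,238),60),("tread in",(410,311),50),("tread out",(492,310),50),("wall l",(288,324),30),("wall r",(386,324),30),("tray rear",(278,88),28),("tray rear r",(374,88),28)]: print(n,pt(U,z))
E
```

```text
[-247.4  -42.1  190. ] [ 0.98240545 -0.32116597 -0.64257996]
plate l [-223.8   27.2   60. ]
plate r [-222.7  -25.1   60. ]
tread in [-273.2  -51.5   50. ]
tread out [-272.8 -105.7   50. ]
wall l [-290.8   35.1   30. ]
wall r [-290.6  -35.3   30. ]
tray rear [-127.    34.3   28. ]
tray rear r [-129.9  -28.6   28. ]
```

```bash
python3 - <<'E'
from rig import arm
from h import *
y=-42.5; O=[180,0,YAW]
arm.line_to(w(-245,y,75),O,v=0.12)
r=arm.line_to(w(-245,y,28),O,v=0.02,stop_force=3.0)
s=arm.sense();print(r,ch(s["eef_pos"]),s["ft_force"],s["moment"],s["time"])
c=arm.capture("wrist");t=arm.capture("scene")
i=np.hstack([cv2.resize(c["img"][:,:,::-1],(400,300)),cv2.resize(t["img"][150:290,170:350,::-1],(400,300),interpolation=cv2.INTER_CUBIC)])
cv2.imwrite("pics/contact.png",i)
E
```

```text
True [-245.   -42.7   41.3] [-0.03647115 -0.1128324   5.23115204] [-0.06350722 -0.24595502 -0.01796761] 5.0167
```

View pics/contact.png

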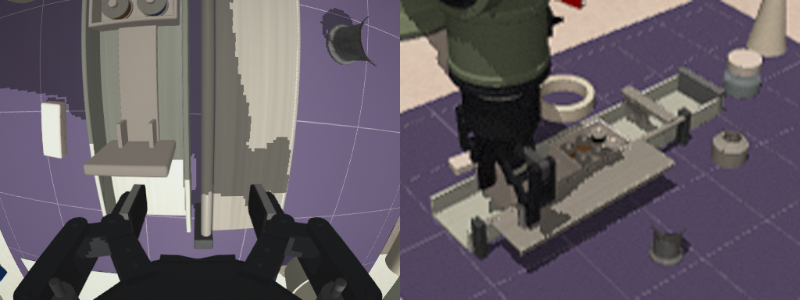

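The left half shows the right finger on the treadle and the left finger behind the plate with clearance. Contact came at TCP z of about 41.5. Now I'll press.

```bash
python3 - <<'E'
from rig import arm
from h import *
y=-42.5; O=[180,0,YAW]
for z in(32,24):
    r=arm.line_to(w(-245,y,z),O,v=0.02,stop_force=12)
    s=arm.sense();print(r,ch(s["eef_pos"]),np.round(s["ft_force"],1),s["time"])
c=arm.capture("wrist");t=arm.capture("scene")
i=np.hstack([cv2.resize(c["img"][:,:,::-1],(400,300)),cv2.resize(t["img"][150:290,170:350,::-1],(400,300),interpolation=cv2.INTER_CUBIC)])
cv2.imwrite("pics/pressed.png",i)
E
```

```text
False [-245.   -42.7   32.3] [-1.1  0.1  6.2] 5.725
False [-245.1  -43.    24.4] [-0.4  0.2  6.3] 6.275
```

View pics/pressed.png

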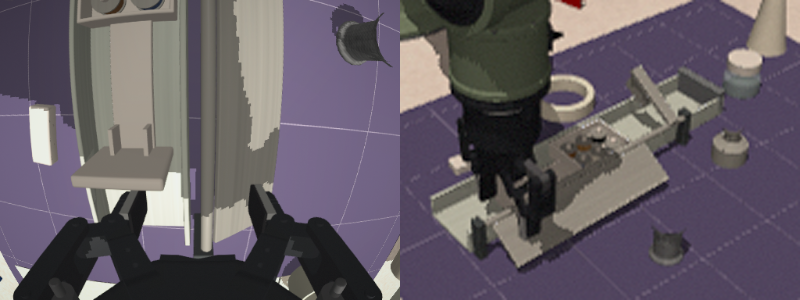

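The gate is raised: its arm end is at (638,70) in the right panel. I'll estimate the angle from that.

```bash
python3 - <<'E'
import pickle
from h import *
c=pickle.load(open("cap.pkl","rb"))["scene"]
for th in(0,.4,.5,.6,.7):
    C,S=np.cos(th),np.sin(th); u=proj(c,[w(x,-50+84*C-8*S,45+84*S+8*C) for x in(-8,8)])
    print(th,np.round((u-[170,150])*[400/180,300/140]+[400,0],0).tolist())
E
```

```text
0 [[622.0, 89.0], [631.0, 85.0]]
0.4 [[628.0, 72.0], [638.0, 68.0]]
0.5 [[631.0, 69.0], [641.0, 65.0]]
0.6 [[634.0, 66.0], [644.0, 62.0]]
0.7 [[638.0, 64.0], [647.0, 60.0]]
```

The angle is about 0.5 rad. I'll press 3 mm deeper and then push in segments.

```bash
python3 - <<'E'
from rig import arm
from h import *
y=-42.5; O=[180,0,YAW]; z=21
def rep(r):
    s=arm.sense();f=s["ft_force"];print(r,ch(s["eef_pos"]),"chute f",np.round(RC.T@f[:2],1),round(f[2],1),round(s["time"],2))
    return f
f=rep(arm.line_to(w(-245,y,z),O,v=0.02,stop_force=8))
for x in(-225,-200,-175,-150,-120):
    r=arm.line_to(w(x,y,z),O,v=0.03,stop_force=12); f=rep(r)
    if r or f[2]<3 : break
c=arm.capture("wrist");t=arm.capture("scene")
i=np.hstack([cv2.resize(c["img"][:,:,::-1],(400,300)),cv2.resize(t["img"][150:290,170:350,::-1],(400,300),interpolation=cv2.INTER_CUBIC)])
cv2.imwrite("pics/push1.png",i)
E
```

```text
False [-245.   -43.2   21.4] chute f [-0.8 -1.6] 6.5 6.67
False [-225.7  -43.6   21.6] chute f [-3.5 -3.6] 6.2 7.49
False [-200.7  -43.6   21.6] chute f [-3.8 -3.6] 5.4 8.47
False [-175.8  -43.6   21.6] chute f [-4.7 -3.5] 4.7 9.46
False [-150.8  -43.6   21.6] chute f [-4.3 -3.4] 5.8 10.44
False [-120.9  -43.6   21.6] chute f [-5.8 -3.9] 6.0 11.59
```

View pics/push1.png

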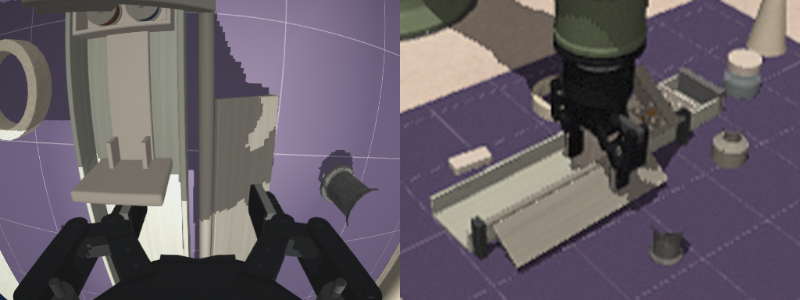

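The rack slides under the raised gate with the plate against the finger. I'll push on to the stop.

```bash
python3 - <<'E'
from rig import arm
from h import *
y=-42.5; O=[180,0,YAW]; z=21
def rep(r):
    s=arm.sense();f=s["ft_force"];print(r,ch(s["eef_pos"]),"chute f",np.round(RC.T@f[:2],1),round(f[2],1),round(s["time"],2))
rep(arm.line_to(w(-98,y,z),O,v=0.03,stop_force=12))
rep(arm.line_to(w(-78,y,z),O,v=0.015,stop_force=7))
c=arm.capture("wrist");t=arm.capture("scene");p=arm.capture("top")
i=np.hstack([cv2.resize(c["img"][:,:,::-1],(400,300)),cv2.resize(p["img"][125:205,180:287,::-1],(400,300),interpolation=cv2.INTER_CUBIC)])
cv2.imwrite("pics/push2.png",i)
E
```

```text
False [-98.7 -43.6  21.5] chute f [-3.8 -3.5] 5.6 12.57
True [-91.6 -43.8  21.6] chute f [-2.9  0.2] 5.5 13.28
```

View pics/push2.png

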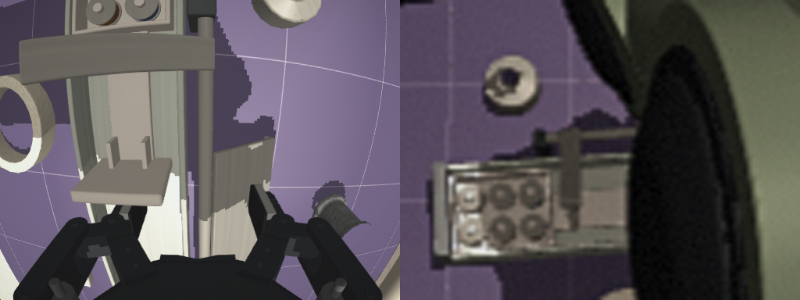

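The nose looks to be at the stop at (450,215). A second gentle push will confirm it.

```bash
python3 - <<'E'
from rig import arm
from h import *
y=-42.5; O=[180,0,YAW]; z=21
def rep(r):
    s=arm.sense();f=s["ft_force"];print(r,ch(s["eef_pos"]),"chute f",np.round(RC.T@f[:2],1),round(f[2],1),round(s["time"],2))
for k in range(3): rep(arm.line_to(w(-80,y,z),O,v=0.015,stop_force=9)); arm.pause(.1); rep(0)
E
```

```text
True [-91.6 -43.8  21.6] chute f [-1.2  0.3] 5.7 13.72
0 [-91.6 -43.9  21.6] chute f [-2.1  1.2] 6.2 13.82
True [-91.7 -43.9  21.6] chute f [-1.6  0.5] 6.3 14.12
0 [-91.7 -43.8  21.6] chute f [-0.8  1.2] 7.3 14.22
True [-91.7 -43.9  21.6] chute f [-1.1  0.6] 5.9 14.53
0 [-91.7 -43.9  21.6] chute f [-1.6  0.1] 6.6 14.62
```

The block is firm and repeatable. I'll back off the plate, let the gate shut and check.

```bash
python3 - <<'E'
from rig import arm
from h import *
y=-42.5; O=[180,0,YAW]
arm.line_to(w(-99,y,21),O,v=0.03)
arm.line_to(w(-99,y,48),O,v=0.04)
arm.line_to(w(-99,y,150),O,v=0.12)
arm.movep(w(-290,-42.5,230),O)
s=arm.sense();print(ch(s["eef_pos"]),s["ft_force"],s["time"])
p=arm.capture("top");t=arm.capture("scene")
i=np.hstack([cv2.resize(p["img"][125:205,180:287,::-1],(400,300),interpolation=cv2.INTER_CUBIC),cv2.resize(t["img"][150:290,170:350,::-1],(400,300),interpolation=cv2.INTER_CUBIC)])
cv2.imwrite("pics/end.png",i)
E
```

```text
[-289.2  -42.4  229.3] [0.19581371 1.23832407 0.24947406] 17.6917
```

View pics/end.png

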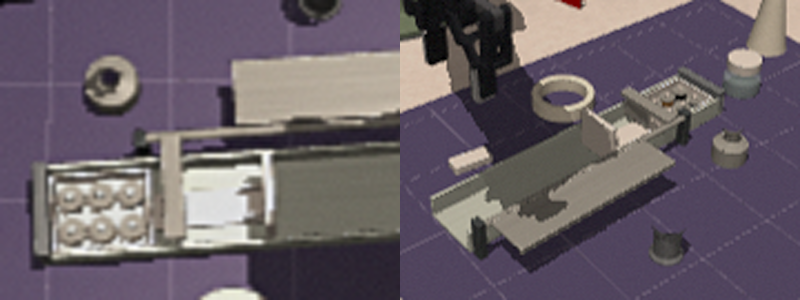

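The rack's nose is at the stop at (48,210), the gate arm is shut over the neck at (172,185), and the bystanders have not moved.

```bash
python3 -c "
from rig import arm
print(arm.finish_job())"
```

```text
the job is handed in; nothing more can be done
None
```

The rack is loaded against the end stop with the gate shut behind the bobbins, and the job was handed in at about 18 s of the 43 s allowed; the final images show nothing else on the table moved.

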